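# Lower the ratchet arm of the flower press

### The arm

A 6-joint arm with a two-finger parallel gripper is mounted at the origin on the work surface. World frame = base frame: x ahead of the robot, y to its left, z up, the work surface at z = 0. Lengths are in m, angles in rad, forces in N, time in s.
With the tool pointing down it reaches from about 0.35 to 0.875 m from the base axis. Payload 15.5 kg.
Tool frame: the origin (TCP) lies at the very end of the fingers, on their centre line; the grasp point (between the pads) lies 19 mm behind it (robot.pinch_z is the distance from the TCP to the grasp point, in m); z points along the fingers, y is the line along which they close (so a half turn about z gives the same grasp; the last joint's range is limited). The gripper opens to 85 mm and grips with 20 to 120 N. Pads are 22 mm wide; open, the fingers measure 114 mm over their backs; the gripper's body (76 mm by 85 mm) begins 54 mm behind the grasp point. The pads swing forward as they close: fully open they stand 13 mm farther back than shut.
Start: joints at [-1.28, 0.494, 1.345, -0, 1.302, -0.096], TCP at [0.236, -0.579, 0.231] pointing down, gripper open.
Joint ranges: [-2.91, 2.91], [-0.82, 2.16], [0.22, 2.67], [-1.22, 4.37], [0.12, 2.79], [-3.08, 3.08]. Speed limits (rad/s): [1.89, 1.89, 2.57, 3.01, 3.01, 3.01].

### API

Orientations are given as a 3x3 rotation matrix whose columns are the frame's x, y, z axes.
In Python, from workcell import get_obs, snapshot, ticket, robot gives the robot as it stands.
- The arm moves only by the tool send_rows, never from a script. Its arguments are lists of equal length, an entry for each row: "grip": the gripper command: -1 is shut, 1 is fully open, values between are in proportion; "translation": the shift along the tool's x, y, z in mm, a list of three; "yaw": the turn about the tool's z in rad. In form: {"grip": [grip, ...], "translation": [[tx, ty, tz], ...], "yaw": [yaw, ...]}. A call has 1 to 12 rows; each row is the pose to reach, as a shift and turn from the pose commanded when the call began, along the tool's axes at that moment; what a row does not reach only later rows make up. A row lasts 1/8 s, in which the tool goes at most 62.5 mm and 10.7 degrees, less where a joint would pass 70% of its speed; a pose out of reach is approached as far as the arm can. A call with a gripper value outside its range is refused whole. The fingers move at their own pace and stop on an object; "newtons" is the grip in N (left out, the last holds). Time passes only in rows, so rows that repeat a pose let the fingers close. It gives the time, the measured TCP pose, the force, the opening and the grip force at its end, in the units of the state.
- get_obs(): the state, without advancing time (a new reading comes with each control period).
- snapshot(name): name is "scene" or "top"; returns a dict with "img" (420x560x3 uint8, red, green, blue), "range_z" (420x560 float32, m along the optical axis (not along the pixel's ray), 0 where there is no reading), "K" (3x3 intrinsics, pixels), "R" (3x3) and "t" (3): a world point X has camera coordinates R X + t. Camera axes: x right, y down, z forward; pixel columns grow to the right and rows downward; lengths in m; the calibration is good to about 2 mm. A picture is of the moment at which its call begins.
- ticket.job_done(): hands the job in; it is judged then, once.
The state is a dict: "time_s": time; "q": joint angles; "joint_vel": joint speeds; "effort": joint torques, N m; "tool_pos": TCP position; "eef_rot": TCP orientation; "wrist_force": force on the tool from outside, world axes, zero at the start; "wrist_torque": the same for the moment, N m; "finger_gap": opening from 0.0 (shut) to 1.0 (fully open); "grasp_force": force on a finger pad.
Only numpy, scipy, OpenCV 4.12 (cv2) and the standard library are available. Lean on these libraries where they do the work, as an engineer would, in place of code of your own. Each camera call takes 0.05 s, during which the arm holds its last target. There are 200 camera calls.

### The job

Close the flower press: press its ratchet pawl free by pushing the pedal plate all the way down (it stays down), and only then push the wooden handle of the raised arm down until the round foot sits flat on the boards. Only push: do not raise the arm, do not force it against the engaged pawl, do not shift or lift the boards, and leave everything else on the table where it is. Leave the pawl pressed free and the arm down, and move clear.

Things in the scene. Friction and masses are not known exactly. Their poses are not given: they have to be found in the camera images.
- press: Bench press for flowers: grey painted base plate 140 x 280 x 20 mm, fixed to the table. Origin on the table, z up. The raised arm reaches from the hinge towards the press's -y end; the pawl's pedal sticks out at its +y end. Base spans x -70..70, y -185..95 mm. The arm, handle and pedal lie in the plane x = 0.
- hinge (a point): Centre of the arm's hinge, in the press frame at (0, 10, 120) mm. The axis is the press's x axis. Two grey cheek plates up to 139 mm high carry it; a steel toothed disc of 70 mm radius turns with the arm.
- lever (a joint): Arm angle q, rad: 0 = level, foot flat on the boards; positive = raised (starts 0.68 to 0.80). With the pawl engaged a tooth stops it near 0.65 (teeth 0.36 rad apart). The hinge is stiff: the arm stays where left and about 3 N on the handle moves it. The handle's centre is 200 cos(q) mm from the hinge towards the press's -y and 200 sin(q) mm above it.
- foot (a point): Centre of the underside of the arm's round rubber foot, 72 mm in diameter; it hangs 110 mm along the arm from the hinge, 60 mm below the arm's centre line.
- handle (a point): Centre of the arm's wooden handle: a round bar 32 mm in diameter and 76 mm long, lying along the press's x axis across the end of the arm; its top is 16 mm above this point.
- pawl (a joint): Pawl angle in rad: 0 = engaged (hook between the teeth), 0.3 = pedal fully down against its stop; the hook is clear of the teeth from about 0.2. Friction holds it where it is left; pressing takes about 3 N.
- pedal (a point): Centre of the top of the pawl's steel pedal plate, 42 x 42 mm, about 95 mm above the table when engaged. It is 115 mm in the press's +y from the pawl's pivot; fully pressed it is about 36 mm lower and 9 mm farther towards +y.
- pawl_pivot (a point): Pivot of the pawl, in the press frame at (0, 68, 50) mm; its axis is the press's x axis.
- boards: Loose stack to be pressed: two plywood boards with card between them, 120 x 130 x 40 mm, 0.45 kg, lying on the press's base plate under the foot. Origin at the centre of its underside; top 60 mm above the table.
- sprayer: brass-coloured spray bottle with black trigger head, 56 mm wide, 203 mm tall; origin at its underside
- jar: small amber glass jar with metal cap, 48 mm wide, 70 mm tall; origin at its underside
- tape: roll of cardboard-coloured tape lying flat, 72 mm across, 20 mm high; origin at its underside
- brush: hand brush lying on the table near the press; origin at its underside
- clip: steel clip, 50 x 16 x 18 mm, lying on the table beyond the pedal; origin at its underside
- mug: white mug, 76 mm wide, 90 mm tall; origin at its underside
- trimmer: grey-handled trimming knife lying flat, handle 130 x 18 x 12 mm; origin at its underside
There are look-alikes about, which are no part of the job. What is shaped like the boards but turquoise is not meant.

How it is judged:
By the outcome, as a careful person would: the job done as asked, in the order asked, and still so for the second after the job is handed in, with the robot touching nothing.
It also fails if it takes over 43 s, if anything falls off the work surface, if the arm or the gripper's body presses on something with over 40 N, if the wrist force passes 120 N, or if a joint passes its speed limit or range.

## Working session

There is one attempt and no reset: what is moved stays moved. The work goes in short steps, Python scripts to look and compute and a tool call to move; the robot and the scene stay as the last step left them, time stands still between calls to the robot, and variables do not carry over. Pictures are saved under pics/ and viewed, at most 10 in all, crops included, and the job is handed in when it is done.

Besides the shell and the picture viewer there is one more tool, called after ">>>" by a JSON object that holds its "method" and its "body", one argument or row to a line. send_rows: Moves the arm, as the interface text tells. Its arguments: {"type":"object","properties":{"grip":{"type":"array","items":{"type":"number"}},"translation":{"type":"array","items":{"type":"array","items":{"type":"number"}}},"yaw":{"type":"array","items":{"type":"number"}},"newtons":{"type":"number"}},"required":["grip","translation","yaw"]}

```bash
mkdir -p pics
cat > h.py <<'E'
import numpy as np, cv2
from workcell import get_obs, snapshot, ticket, robot
def cloud(s):
    v,u=np.indices(s["range_z"].shape); z=s["range_z"]; K=s["K"]
    c=np.stack([(u-K[0,2])*z/K[0,0],(v-K[1,2])*z/K[1,1],z],-1)
    P=(c-s["t"])@s["R"]; P[z==0]=np.nan
    return P
E
python3 - <<'E'
from h import *
for n in("scene","top"):
    s=snapshot(n); cv2.imwrite(f"pics/{n}0.png",s["img"][...,::-1]); np.savez(f"{n}0.npz",**s)
    print(n,-s["R"].T@s["t"])
o=get_obs(); print(o["tool_pos"],o["eef_rot"],o["time_s"])
E
```

```text
scene [1.23322229 0.39662708 1.23597773]
top [0.35937635 0.01107535 1.63543633]
[ 0.23567966 -0.57851557  0.23076367] [[ 9.26127107e-01  3.77211463e-01 -3.07597853e-04]
 [ 3.77211572e-01 -9.26126517e-01  1.05074800e-03]
 [ 1.11479663e-04 -1.08915568e-03 -9.99999401e-01]] 0.1
```

View pics/scene0.png

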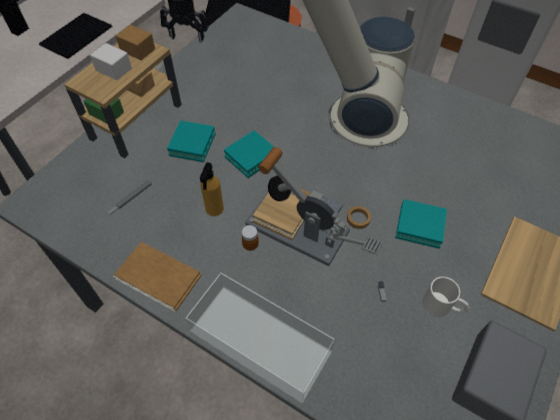

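View pics/top0.png

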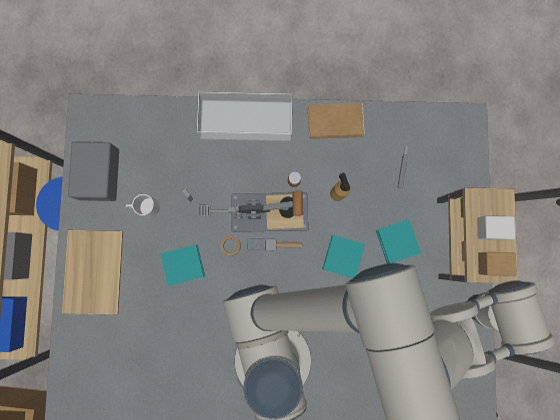

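The top view shows the pedal at about (205,210), the wooden handle at (297,203) and the base at columns 231–308. The sprayer, at (341,187), stands beyond the handle. Next I measure these points.

Run:
```python
from h import *
s=dict(np.load("top0.npz")); P=cloud(s); hsv=cv2.cvtColor(s["img"],cv2.COLOR_RGB2HSV)
def st(n,m):
    Q=P[m&np.isfinite(P[...,2])]; print(n,len(Q),"med",np.median(Q,0).round(4),"min",np.percentile(Q,3,0).round(3),"max",np.percentile(Q,97,0).round(3)); return Q
def box(a,b,c,d):
    m=np.zeros(P.shape[:2],bool); m[b:d,a:c]=1; return m
z=P[...,2]
m=box(285,185,312,222)&(z>.2); Q=st("handle",m)
m=box(190,195,215,225)&(z>.06); Q=st("pedal",m)
print(np.unique(Q[:,2].round(3)))
m=box(222,185,316,238)&(z>.012)&(z<.028); Q=st("base",m)
r=cv2.minAreaRect((Q[:,:2]*1000).astype(np.float32)); print(r, cv2.boxPoints(r))
st("boards",box(262,190,312,232)&(z>.05)&(z<.07))
st("sprayer",box(325,165,360,205)&(z>.03)); st("jar",box(284,168,304,190)&(z>.03))
print("arm", [(P[210,u]*1000).round(0).tolist() for u in range(196,300,6)])
s2=dict(np.load("scene0.npz")); P2=cloud(s2); h=cv2.cvtColor(s2["img"],cv2.COLOR_RGB2HSV)
m=np.zeros(P2.shape[:2],bool); m[140:180,252:290]=1; m&=P2[...,2]>.19; 
Q=P2[m]; Q=Q[np.isfinite(Q[:,2])];print("scene handle",len(Q),np.median(Q,0),np.percentile(Q,3,0),np.percentile(Q,97,0))
m=np.zeros(P2.shape[:2],bool); m[232:256,360:385]=1; m&=(P2[...,2]>.05)&(P2[...,2]<.15)
Q=P2[m];print("scene pedal",len(Q),np.median(Q,0),np.percentile(Q,3,0),np.percentile(Q,97,0))
im=np.hstack([cv2.resize(s["img"][160:260,180:370],None,fx=4,fy=4)]); cv2.imwrite("pics/crop1.png",im[...,::-1])
```

```text
handle 292 med [ 0.5323 -0.0607  0.2708] min [ 0.498 -0.079  0.237] max [ 0.568 -0.03   0.278]
pedal 165 med [0.5225 0.2484 0.0949] min [0.502 0.221 0.086] max [0.54  0.272 0.102]
[0.084 0.085 0.086 0.087 0.088 0.089 0.09  0.091 0.092 0.093 0.094 0.095
 0.096 0.097 0.098 0.099 0.1   0.101 0.102 0.103 0.104 0.106]
base 1169 med [0.5089 0.0787 0.0201] min [ 0.461 -0.111  0.014] max [0.599 0.16  0.026]
((532.83642578125, 40.24006652832031), (167.52084350585938, 319.31884765625), 7.446401119232178) [[ 429.09076   187.69777 ]
 [ 470.47406  -128.92812 ]
 [ 636.5821   -107.217636]
 [ 595.1988    209.40825 ]]
boards 652 med [ 0.5027 -0.0082  0.0604] min [ 0.471 -0.09   0.053] max [0.587 0.032 0.067]
sprayer 335 med [ 0.5998 -0.2164  0.1433] min [ 0.579 -0.247  0.046] max [ 0.64  -0.199  0.206]
jar 144 med [ 0.6466 -0.0621  0.0691] min [ 0.63  -0.083  0.037] max [ 0.669 -0.042  0.076]
arm [[532.0, 296.0, -0.0], [522.0, 258.0, 99.0], [523.0, 238.0, 95.0], [525.0, 218.0, 84.0], [526.0, 198.0, 80.0], [527.0, 177.0, 73.0], [522.0, 152.0, 119.0], [520.0, 129.0, 149.0], [520.0, 109.0, 144.0], [521.0, 88.0, 147.0], [522.0, 68.0, 138.0], [523.0, 48.0, 133.0], [524.0, 28.0, 131.0], [531.0, 7.0, 63.0], [523.0, -13.0, 146.0], [521.0, -33.0, 164.0], [520.0, -52.0, 183.0], [510.0, -67.0, 272.0]]
scene handle 505 [ 0.53917395 -0.05183188  0.26419145] [ 0.50272379 -0.07414009  0.22020683] [ 0.57265552 -0.01451193  0.27488884]
scene pedal 233 [0.52462008 0.25169957 0.09387444] [0.50371991 0.2238533  0.08378817] [0.54392903 0.27318169 0.09908166]
```

View pics/crop1.png

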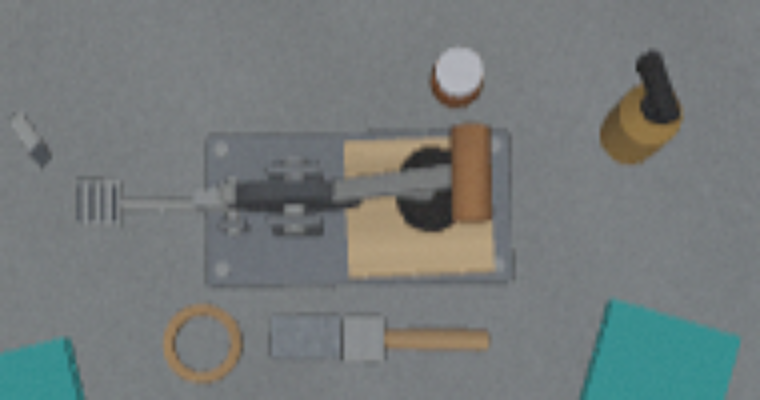

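>>> {"method": "send_rows", "body": {
  "grip": [-1, -1, -1, -1, -1, -1, -1, -1, -1, -1, -1, -1],
  "translation": [
    [0, 0, -50],
    [0, 0, -100],
    [0, 0, -140],
    [30, -34, -140],
    [66, -75, -140],
    [102, -116, -140],
    [138, -157, -140],
    [174, -198, -140],
    [210, -239, -140],
    [246, -280, -140],
    [282, -321, -140],
    [300, -342, -140]
  ],
  "yaw": [0, 0, 0, 0, 0, 0, 0, 0, 0, 0, 0, 0]
}}

```text
time_s: 1.6
tool_pos: [0.3848, -0.1466, 0.3712]
eef_rot: [[0.925, 0.379, -0.0], [0.379, -0.925, 0.0], [0.0, -0.0, -1.0]]
wrist_force: [-0.3, 0.1, -0.3]
finger_gap: 0.002
grasp_force: 0.0
```

>>> {"method": "send_rows", "body": {
  "grip": [-1, -1, -1, -1, -1, -1, -1, -1, -1, -1, -1],
  "translation": [
    [36, -41, 0],
    [72, -82, 0],
    [108, -123, 0],
    [144, -164, 0],
    [180, -205, 0],
    [216, -246, 0],
    [252, -287, 0],
    [278, -316, 0],
    [278, -316, 0],
    [278, -316, 0],
    [278, -316, 0]
  ],
  "yaw": [0, 0, 0, 0, 0, 0, 0, 0, 0, 0, 0]
}}

```text
time_s: 2.98
tool_pos: [0.5226, 0.2476, 0.3714]
eef_rot: [[0.926, 0.376, -0.0], [0.376, -0.926, -0.0], [-0.0, 0.0, -1.0]]
wrist_force: [0.0, 0.4, -0.9]
finger_gap: 0.002
grasp_force: 0.0
```

>>> {"method": "send_rows", "body": {
  "grip": [-1, -1, -1, -1, -1, -1, -1, -1],
  "translation": [
    [0, 0, 50],
    [0, 0, 100],
    [0, 0, 150],
    [0, 0, 200],
    [0, 0, 240],
    [0, 0, 258],
    [0, 0, 261],
    [0, 0, 261]
  ],
  "yaw": [0, 0, 0, 0, 0, 0, 0, 0]
}}

```text
time_s: 3.98
tool_pos: [0.5233, 0.2483, 0.1111]
eef_rot: [[0.926, 0.377, 0.001], [0.377, -0.926, 0.0], [0.001, 0.0, -1.0]]
wrist_force: [0.1, 0.8, 1.0]
finger_gap: -0.005
grasp_force: 0.0
```

>>> {"method": "send_rows", "body": {
  "grip": [-1, -1, -1, -1, -1, -1, -1, -1, -1, -1, -1, -1],
  "translation": [
    [0, 0, 5],
    [0, 0, 10],
    [0, 0, 14],
    [0, -1, 18],
    [1, -2, 22],
    [1, -3, 26],
    [2, -4, 30],
    [2, -5, 34],
    [2, -6, 38],
    [3, -7, 42],
    [3, -8, 46],
    [3, -8, 46]
  ],
  "yaw": [0, 0, 0, 0, 0, 0, 0, 0, 0, 0, 0, 0]
}}

```text
time_s: 5.48
tool_pos: [0.5225, 0.2571, 0.0639]
eef_rot: [[0.926, 0.377, -0.0], [0.377, -0.926, -0.0], [-0.0, -0.0, -1.0]]
wrist_force: [-0.2, 0.2, 0.7]
finger_gap: 0.0
grasp_force: 0.0
```

>>> {"method": "send_rows", "body": {
  "grip": [-1, -1, -1, -1],
  "translation": [
    [0, 0, 2],
    [0, 0, 4],
    [0, 0, 6],
    [0, 0, 6]
  ],
  "yaw": [0, 0, 0, 0]
}}

```text
time_s: 5.98
tool_pos: [0.5228, 0.2573, 0.0592]
eef_rot: [[0.926, 0.377, 0.001], [0.377, -0.926, 0.0], [0.001, -0.0, -1.0]]
wrist_force: [-4.8, -0.4, 20.0]
finger_gap: 0.004
grasp_force: 10.1
```

Run:
```python
from h import *
s=snapshot("scene"); cv2.imwrite("pics/p2.png",cv2.resize(s["img"][130:290,230:430],None,fx=4,fy=3.75)[...,::-1][:600,:800])
o=get_obs();print(o["tool_pos"],o["wrist_force"],o["time_s"])
P=cloud(s); m=np.zeros(P.shape[:2],bool); m[225:270,345:395]=1
Q=P[m&(P[...,2]>.03)&(P[...,2]<.15)&(P[...,1]>.2)];print(len(Q),np.median(Q,0),np.percentile(Q,5,0),np.percentile(Q,95,0))
```

```text
[0.52280848 0.25734564 0.0592406 ] [-5.21984563  0.14272265 19.49314922] 6.025
588 [0.53138309 0.25915371 0.10927733] [0.51150289 0.21065952 0.05391894] [0.54857615 0.29791274 0.14653658]
```

View pics/p2.png

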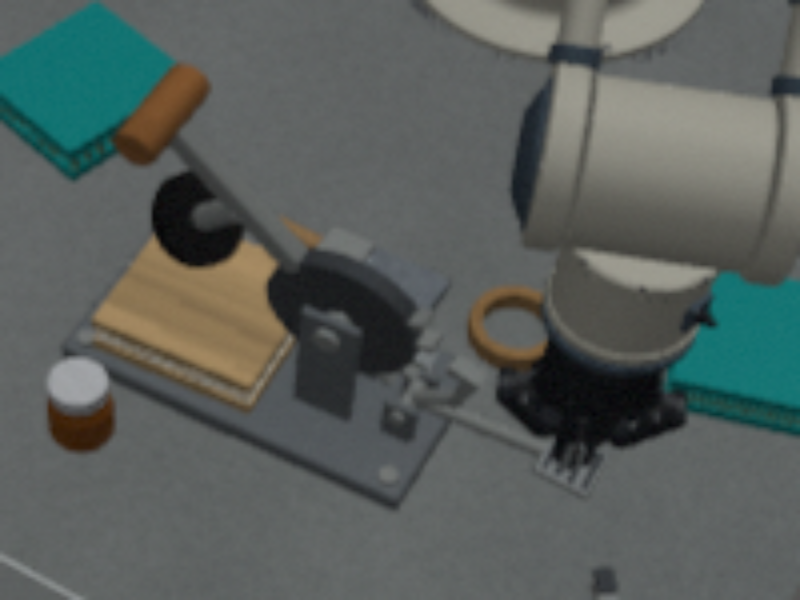

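The picture shows the pedal held down under the fingers and the arm still raised. 20 N at z = 59 mm fits the pedal's stop, so I retreat and move above the handle.

>>> {"method": "send_rows", "body": {
  "grip": [-1, -1, -1, -1, -1, -1, -1, -1, -1],
  "translation": [
    [0, 0, -10],
    [0, 0, -50],
    [0, 0, -100],
    [0, 0, -150],
    [0, 0, -200],
    [0, 0, -250],
    [0, 0, -290],
    [0, 0, -300],
    [0, 0, -300]
  ],
  "yaw": [0, 0, 0, 0, 0, 0, 0, 0, 0]
}}

```text
time_s: 7.15
tool_pos: [0.5226, 0.2571, 0.3583]
eef_rot: [[0.926, 0.377, 0.0], [0.377, -0.926, 0.0], [0.0, 0.0, -1.0]]
wrist_force: [-0.7, 0.1, -0.7]
finger_gap: 0.002
grasp_force: 0.0
```

Run:
```python
from h import *
s=snapshot("scene"); P=cloud(s); m=np.zeros(P.shape[:2],bool); m[228:275,350:395]=1
Q=P[m&(P[...,2]>.03)&(P[...,2]<.15)&(P[...,1]>.225)&(P[...,1]<.3)];print(len(Q),np.median(Q,0),np.percentile(Q,5,0),np.percentile(Q,95,0))
m=np.zeros(P.shape[:2],bool); m[140:180,252:290]=1; m&=P[...,2]>.19
Q=P[m];print("scene handle",np.median(Q,0),np.percentile(Q,3,0),np.percentile(Q,97,0)); print(get_obs()["tool_pos"])
```

```text
231 [0.52508587 0.25891173 0.05836975] [0.50527475 0.23221085 0.05334967] [0.54246318 0.27968241 0.06304361]
scene handle [ 0.53986595 -0.05202339  0.26370507] [ 0.50216055 -0.07416426  0.22033628] [ 0.57242771 -0.0142146   0.27453312]
[0.52226787 0.25696119 0.35731471]
```

>>> {"method": "send_rows", "body": {
  "grip": [-1, -1, -1, -1, -1, -1, -1, -1, -1, -1, -1],
  "translation": [
    [-16, 43, 0],
    [-32, 86, 0],
    [-47, 129, 0],
    [-63, 172, 0],
    [-79, 215, 0],
    [-95, 258, 0],
    [-108, 294, 0],
    [-111, 304, 10],
    [-111, 304, 30],
    [-111, 304, 57],
    [-111, 304, 57]
  ],
  "yaw": [0, 0, 0, 0, 0, 0, 0, 0, 0, 0, 0]
}}

```text
time_s: 8.57
tool_pos: [0.533, -0.0654, 0.2986]
eef_rot: [[0.926, 0.378, -0.005], [0.378, -0.926, 0.001], [-0.004, -0.003, -1.0]]
wrist_force: [0.2, -0.2, -0.0]
finger_gap: -0.003
grasp_force: 0.0
```

Run:
```python
from h import *
s=snapshot("scene"); cv2.imwrite("pics/p3.png",cv2.resize(s["img"][110:270,220:400],None,fx=4,fy=3.75)[...,::-1])
o=get_obs();print(o["tool_pos"],o["wrist_force"],o["time_s"])
```

```text
[ 0.53379202 -0.06560403  0.30018911] [-0.509262    0.75650098 -0.01750407] 8.625
```

View pics/p3.png

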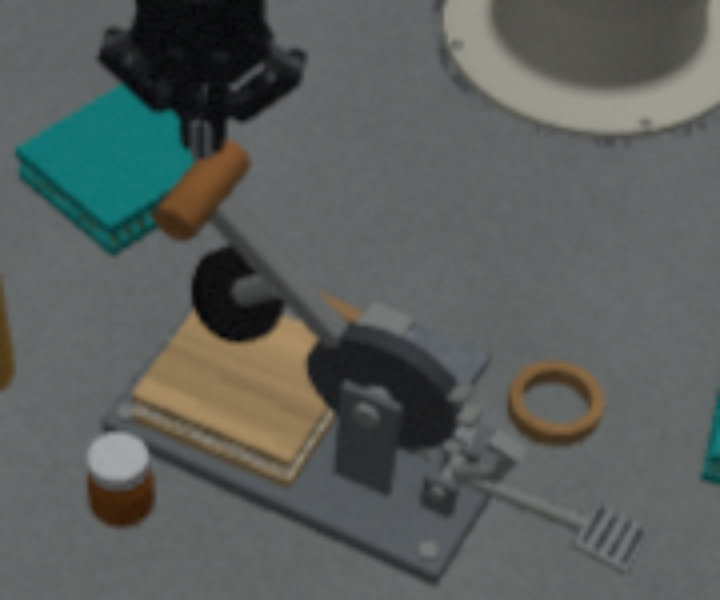

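The fingers are about 24 mm above the middle of the handle, near (205,170) in the crop, and the pawl's pedal is still down. Now I push along the arc.

>>> {"method": "send_rows", "body": {
  "grip": [-1, -1, -1, -1, -1, -1, -1, -1, -1, -1, -1, -1],
  "translation": [
    [0, 0, 10],
    [-1, 2, 20],
    [-2, 6, 28],
    [-5, 12, 38],
    [-7, 17, 45],
    [-9, 22, 51],
    [-11, 27, 60],
    [-13, 32, 69],
    [-15, 36, 77],
    [-16, 40, 86],
    [-18, 43, 95],
    [-19, 46, 105]
  ],
  "yaw": [0, 0, 0, 0, 0, 0, 0, 0, 0, 0, 0, 0]
}}

```text
time_s: 10.12
tool_pos: [0.5347, -0.1167, 0.1961]
eef_rot: [[0.926, 0.377, 0.001], [0.377, -0.926, -0.001], [0.001, 0.001, -1.0]]
wrist_force: [0.5, -3.2, 4.8]
finger_gap: -0.005
grasp_force: 2.2
```

Run:
```python
from h import *
s=snapshot("scene"); cv2.imwrite("pics/p4.png",cv2.resize(s["img"][110:270,220:400],None,fx=4,fy=3.75)[...,::-1])
o=get_obs();print(o["tool_pos"],o["wrist_force"],o["time_s"])
```

```text
[ 0.53399766 -0.11664639  0.19471653] [-0.0899908  -1.74560321  0.6174586 ] 10.175
```

View pics/p4.png

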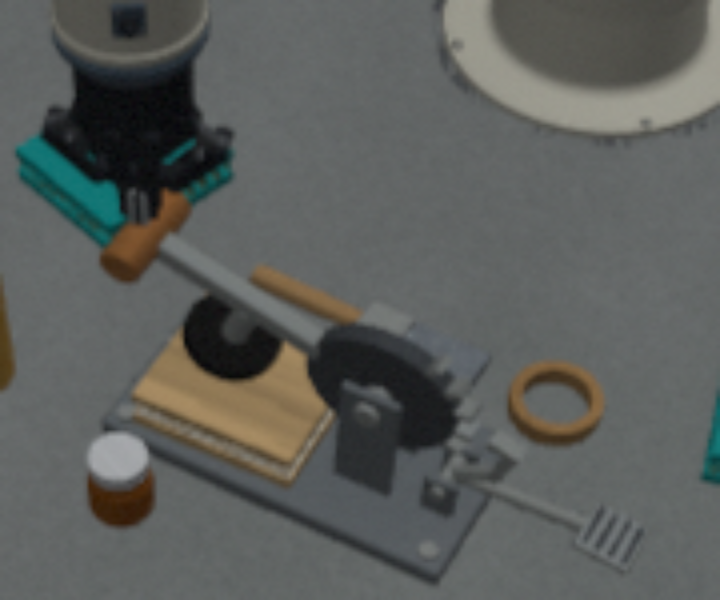

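The arm has passed the tooth and follows the fingers, and the pedal is still down, so I continue to level.

>>> {"method": "send_rows", "body": {
  "grip": [-1, -1, -1, -1, -1, -1, -1, -1, -1, -1],
  "translation": [
    [-1, 2, 8],
    [-1, 3, 16],
    [-2, 4, 23],
    [-2, 5, 30],
    [-2, 6, 37],
    [-3, 7, 43],
    [-3, 7, 48],
    [-3, 7, 52],
    [-3, 7, 55],
    [-3, 7, 55]
  ],
  "yaw": [0, 0, 0, 0, 0, 0, 0, 0, 0, 0]
}}

```text
time_s: 11.42
tool_pos: [0.5338, -0.1234, 0.141]
eef_rot: [[0.926, 0.377, -0.001], [0.377, -0.926, 0.0], [-0.0, -0.001, -1.0]]
wrist_force: [0.4, -0.4, -0.2]
finger_gap: -0.002
grasp_force: 0.0
```

>>> {"method": "send_rows", "body": {
  "grip": [-1, -1, -1],
  "translation": [
    [0, 0, 2],
    [0, 0, 4],
    [0, 0, 4]
  ],
  "yaw": [0, 0, 0]
}}

```text
time_s: 11.8
tool_pos: [0.534, -0.1236, 0.1371]
eef_rot: [[0.926, 0.377, -0.0], [0.377, -0.926, 0.0], [-0.0, -0.0, -1.0]]
wrist_force: [0.0, -0.6, -1.3]
finger_gap: -0.0
grasp_force: 0.0
```

>>> {"method": "send_rows", "body": {
  "grip": [-1, -1, -1],
  "translation": [
    [0, 0, 1],
    [0, 0, 2],
    [0, 0, 2]
  ],
  "yaw": [0, 0, 0]
}}

```text
time_s: 12.18
tool_pos: [0.5341, -0.1237, 0.1358]
eef_rot: [[0.926, 0.377, 0.0], [0.377, -0.926, -0.0], [0.0, 0.0, -1.0]]
wrist_force: [-3.5, 0.7, 13.4]
finger_gap: -0.003
grasp_force: 6.6
```

>>> {"method": "send_rows", "body": {
  "grip": [-1, -1, -1],
  "translation": [
    [0, 0, 1],
    [0, 0, 1],
    [0, 0, 1]
  ],
  "yaw": [0, 0, 0]
}}

```text
time_s: 12.55
tool_pos: [0.5342, -0.1237, 0.1357]
eef_rot: [[0.926, 0.377, 0.001], [0.377, -0.926, -0.0], [0.001, 0.001, -1.0]]
wrist_force: [-7.9, 1.7, 29.0]
finger_gap: 0.001
grasp_force: 14.6
```

>>> {"method": "send_rows", "body": {
  "grip": [-1, -1, -1, -1, -1, -1, -1, -1],
  "translation": [
    [0, 0, -6],
    [0, 0, -40],
    [0, 0, -90],
    [0, 0, -140],
    [0, 0, -190],
    [0, 0, -230],
    [0, 0, -240],
    [0, 0, -240]
  ],
  "yaw": [0, 0, 0, 0, 0, 0, 0, 0]
}}

```text
time_s: 13.55
tool_pos: [0.5341, -0.1236, 0.3741]
eef_rot: [[0.926, 0.377, 0.0], [0.377, -0.926, -0.0], [0.0, 0.0, -1.0]]
wrist_force: [0.0, -0.2, -0.3]
finger_gap: 0.0
grasp_force: 0.0
```

Run:
```python
from h import *
s=snapshot("scene"); cv2.imwrite("pics/p5.png",cv2.resize(s["img"][110:270,200:400],None,fx=4,fy=3.75)[...,::-1])
P=cloud(s); hsv=cv2.cvtColor(s["img"],cv2.COLOR_RGB2HSV)
m=(P[...,1]<-.1)&(P[...,1]>-.15)&(abs(P[...,0]-.535)<.05)&(P[...,2]>.09)&(P[...,2]<.2); Q=P[m]; print("handle",len(Q),np.median(Q,0),np.percentile(Q,97,0))
Q=P[(P[...,2]>.03)&(P[...,2]<.15)&(P[...,1]>.225)&(P[...,1]<.3)&(abs(P[...,0]-.523)<.03)];print("pedal",np.median(Q,0))
o=get_obs();print(o["tool_pos"],o["wrist_force"],o["time_s"])
```

```text
handle 287 [ 0.54454106 -0.11292244  0.12999589] [ 0.57528601 -0.10181563  0.13818138]
pedal [0.52428794 0.25902519 0.05832124]
[ 0.53380826 -0.12351272  0.37322572] [ 0.63537963 -0.09636559 -0.01180867] 13.6
```

View pics/p5.png

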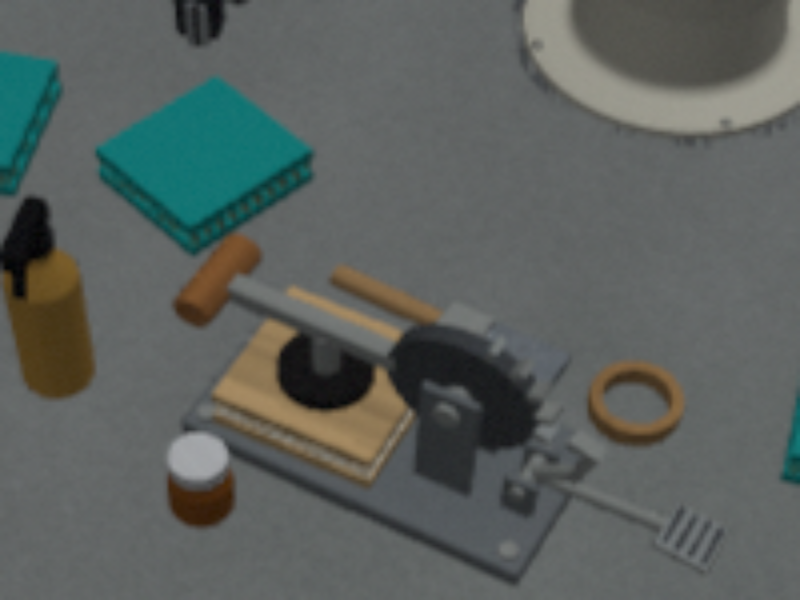

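The foot at (325,370) in the crop sits flat on the boards. The arm is level with the handle top at about 0.137 m, the pedal is down at 0.058 m, and the gripper is clear.

```bash
python3 -c "
from workcell import ticket; print(ticket.job_done())"
```

```text
the job is handed in; nothing more can be done
None
```

The flower press is closed: I pushed the pedal down to its stop first, then pushed the arm down until the foot sat flat on the boards, moved the gripper clear and handed the job in at about 13.6 s.

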